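# Lock the push-and-turn safety cap on the sample jar

## Robot

A 6-joint arm with a two-finger parallel gripper is mounted at the origin on the work surface; the furniture and walls round the work are solid. World frame = base frame: x ahead of the robot, y to its left, z up, the work surface at z = 0. Lengths are in m, angles in rad, forces in N, time in s.
With the tool pointing down it reaches from about 0.35 to 0.85 m from the base axis. Payload 8.1 kg.
Tool frame: the origin (TCP) lies midway between the tips of the shut fingers; the grasp point (between the pads) lies 19 mm behind it; z points along the fingers, y is the line along which they close (so a half turn about z gives the same grasp; the last joint's range is limited). The gripper opens to 93 mm and grips with 3 to 60 N. Pads are 15 mm wide; open, the fingers measure 128 mm over their backs; the gripper's body (75 mm by 188 mm) begins 65 mm behind the grasp point.
Start: joints at [1.221, 0.13, 1.488, -0, 1.523, -0.085], TCP at [0.157, 0.579, 0.219] pointing down, gripper open.
Joint ranges: [-2.96, 2.96], [-0.89, 2.26], [0.02, 2.5], [-1.34, 4.48], [0, 2.73], [-2.66, 2.66]. Speed limits (rad/s): [2.39, 2.39, 2.79, 3.14, 3.14, 3.14].

## Interface

Orientations are given as a rotation vector (axis times angle).
In Python, from plant import read_state, read_camera, camera_model, close_job gives the robot as it stands. The module is installed in compiled form; this text tells all that it offers.
- The arm moves only by the tool carry_out, never from a script. Its argument "moves" is a list of rows, each an object of numbers: "jaw": the finger opening in m, from 0 to 0.093; "dx", "dy", "dz": the shift along the tool's x, y, z in m; "yaw": the turn about the tool's z in rad. In form: [{"jaw": .., "dx": .., "dy": .., "dz": .., "yaw": ..}, ...]. A call has 1 to 8 rows; each row shifts and turns the commanded pose from where the row before left it, along the tool's axes as they then stand; what a row does not reach is not made up. A row lasts 1/8 s, in which the tool goes at most 62.5 mm and 10.7 degrees, less where a joint would pass 70% of its speed; a pose out of reach is approached as far as the arm can. A call is refused whole if a number of a shift passes 0.0625 or a number of a turn 0.188, either way. A call with a gripper value outside its range is refused whole. The fingers move at their own pace and stop on an object; "grip_force" is the grip in N (left out, the last holds). Time passes only in rows, so rows that do not move let the fingers close. It gives the time, the measured TCP pose, the force, the opening and the grip force at its end, in the units of the state.
- read_state(): the state, without advancing time (a new reading comes with each control period).
- read_camera(name): name is "side" or "top"; returns the picture (384x512x3 uint8, red, green, blue); there is no depth.
- camera_model(name): a dict with "camera_matrix" (3x3 intrinsics, pixels), "view" (4x4, takes a point from world to camera coordinates). Camera axes: x right, y up, looking along -z (the intrinsics and any distortion apply to the point x, -y, -z); pixel columns grow to the right and rows downward; lengths in m; the calibration is good to about 2 mm. A picture is of the moment at which its call begins. camera_model takes no time and is no camera call.
- close_job(): hands the job in; it is judged then, once.
The state is a dict: "t": time; "q": joint angles; "dq": joint speeds; "joint_torque": joint torques, N m; "tool_pos": TCP position; "orientation": TCP orientation; "force": force on the tool from outside, world axes, zero at the start; "wrist_torque": the same for the moment, N m; "opening": finger opening in m; "gripper_force": force on a finger pad.
Only numpy, scipy, OpenCV 4.12 (cv2) and the standard library are available. Lean on these libraries where they do the work, as an engineer would, in place of code of your own. Each camera call takes 0.05 s, during which the arm holds its last target. There are 200 camera calls.

## Task

Pick up the safety cap by its bar, set it on the neck of the sample jar, push it down against the sprung seal and twist it clockwise (seen from above) until its inner lugs are under the hooked lugs of the neck, then let go so that it springs up into the catch and stays locked down. Feel for the lugs and press and twist gently, since the neck cracks above 45 N; leave the media bottle, tube block, timer and marker where they are.

Things in the scene. Friction and masses are not known exactly. Their poses are not given: they have to be found in the camera images.
- cap: The loose safety cap: white, round, 61 mm wide, 25.5 mm high, standing open side down; on top a grip bar 46 mm long (cap x), 12 mm thick (cap y), 20 mm high (45.5 mm in all). Origin: centre of the skirt's lower edge; z up. About 0.1 kg. Inside 54 mm wide, 22 mm deep to the ceiling.
- cap_lugs (a point): Point on the cap's axis 2.5 mm above its lower edge, at the height of its four inner lugs. They stand 90 degrees apart, one at the cap's +x, each 26 degrees (11 mm) wide and 4 mm high (0.5 to 4.5 mm above the lower edge), reaching inward to 21.8 mm from the axis.
- jar_mouth (a point): Centre of the neck's rim, on the upright axis of the amber jar, 120 mm above the worktop; z up. The jar (68 mm wide) is fixed in a round grey holder (108 mm wide, screwed down). Neck 40 mm wide. It cracks if the cap loads it with more than 45 N, pressing or twisting. Cap origin relative to this point: -22 mm pressed fully down (ceiling on the rim), -18 mm locked.
- neck_lugs (a point): Point on the jar's axis 9.8 mm below the rim: top of the four hooked lugs of the metal collar, 90 degrees apart, 49 degrees wide, reaching out to 25 mm from the axis, gaps of 41 degrees between. The collar's angle is NOT measured and may be any (this point's x says nothing of it). With its lugs on top of these, the cap's origin is 10 mm below the rim, on a rigid rest.
- hook_pocket (a point): Point on the jar's axis 13.3 mm below the rim: underside of the hooked lugs' roofs. Each has, seen from above, at its counter-clockwise end a bump (8 degrees wide, down to 16.3 mm below the rim), at its clockwise end a stop (8 degrees, down to 21 mm), between them a pocket 33 degrees wide into which the cap's lug springs up.
- seal_top (a point): Centre of the top of the sprung rubber disc (30 mm wide) when not pressed, 10 mm above the rim. It pushes back 2 N at first touch and 1 N more per mm, 12 N flush with the rim. With the lugs in the gaps the cap rests on it, origin 12 mm below the rim. From a gap, pressed fully down, a clockwise turn of 41 (just past a bump end) to 56 degrees meets the stop.
- bottle: Bystander: media bottle with a screw cap, 70 x 64 x 137 mm, standing at the left; origin at the centre of its underside.
- tube_block: Bystander: low microtube rack with small capped tubes, 69 x 127 x 48 mm, behind and to the right; origin at the centre of its underside.
- timer: Bystander: small flat bench timer, 68 x 62 x 18 mm, near the robot; origin at the centre of its underside.
- marker: Bystander: pen-shaped marker lying at the front right, 128 mm long, 13 mm thick; origin at the centre of its underside.

How it is judged:
By the outcome, as a careful person would: the job done as asked, in the order asked, and still so for the second after the job is handed in, with the robot touching nothing.
It also fails if it takes over 67 s, if anything falls off the work surface, if the arm or the gripper's body presses on something with over 40 N, if the wrist force passes 120 N, or if a joint passes its speed limit or range.

## Working session

There is one attempt and no reset: what is moved stays moved. The work goes in short steps, Python scripts to look and compute and a tool call to move; the robot and the scene stay as the last step left them, time stands still between calls to the robot, and variables do not carry over. Pictures are saved under pics/ and viewed, at most 10 in all, crops included, and the job is handed in when it is done.

Besides the shell and the picture viewer there is one more tool, called after ">>>" as name(argument=value, ...), one argument or row to a line, values as JSON. carry_out: Moves the arm, as the interface text tells. Its arguments: {"type":"object","properties":{"moves":{"type":"array","items":{"type":"object","properties":{"jaw":{"type":"number"},"dx":{"type":"number"},"dy":{"type":"number"},"dz":{"type":"number"},"yaw":{"type":"number"}}}},"grip_force":{"type":"number"}},"required":["moves"]}

```bash
mkdir -p pics; python3 - <<'E'
from plant import *
import cv2
s=read_state(); print({k:(v if isinstance(v,float) else [round(float(x),4) for x in __import__('numpy').ravel(v)]) for k,v in s.items()})
for n in("side","top"):
    cv2.imwrite(f"pics/{n}0.png",read_camera(n)[:,:,::-1]); m=camera_model(n); print(n,m)
E
```

```text
{'t': 0.0, 'q': [1.2206, 0.1312, 1.4893, -0.0, 1.523, -0.0854], 'dq': [-0.0006, -0.0013, 0.0009, -0.0003, 0.0005, -0.0003], 'joint_torque': [-0.0031, -55.9864, -49.174, 0.0764, 0.0358, -0.0001], 'tool_pos': [0.1568, 0.5785, 0.2176], 'orientation': [-0.4146, -3.1137, 0.0028], 'force': [0.449, -0.924, -0.5326], 'wrist_torque': [0.0281, 0.0292, 0.0051], 'gripper_force': 0.0, 'opening': 0.09287848104596211}
side {'camera_matrix': array([[396.91493564,   0.        , 253.98353599],
       [  0.        , 396.91493564, 190.38061273],
       [  0.        ,   0.        ,   1.        ]]), 'view': array([[ 0.99675815,  0.07932892,  0.01342072, -0.54550325],
       [-0.05951457,  0.61473754,  0.78648317, -0.07455351],
       [ 0.05414064, -0.78473224,  0.61746588, -1.06318169],
       [ 0.        ,  0.        ,  0.        ,  1.        ]])}
top {'camera_matrix': array([[360.70337565,   0.        , 251.86477466],
       [  0.        , 360.70337565, 193.28090674],
       [  0.        ,   0.        ,   1.        ]]), 'view': array([[ 0.02843884, -0.99956609, -0.00767276,  0.05382385],
       [ 0.98191132,  0.02649744,  0.1874781 , -0.55987438],
       [-0.18719344, -0.01286563,  0.98223882, -1.00052972],
       [ 0.        ,  0.        ,  0.        ,  1.        ]])}
```

View pics/side0.png

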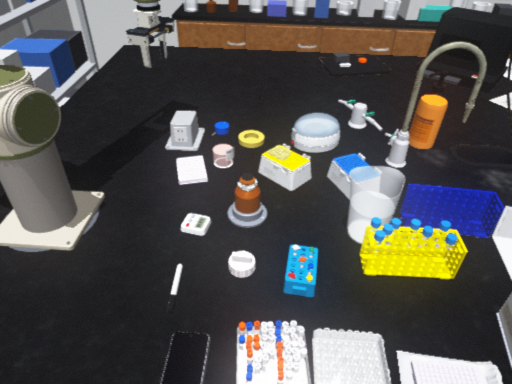

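View pics/top0.png

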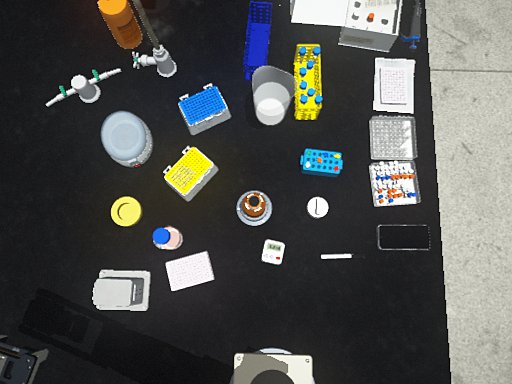

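The side view shows the jar at about (247,195), cap (241,263), timer (196,224), marker (176,283) and tube block (302,270). In the top view the jar is at (254,207), cap (318,207), timer (273,251) and tube block (322,162). Next I'll zoom in and cast rays.

```bash
cat > h.py <<'E'
import numpy as np, cv2
from plant import *
def ray(n,u,v):
    m=camera_model(n); K=m["camera_matrix"]; V=m["view"]
    d=np.linalg.inv(K)@[u,v,1]; d=V[:3,:3].T@[d[0],-d[1],-d[2]]
    return -V[:3,:3].T@V[:3,3], d
def onplane(n,u,v,z):
    c,d=ray(n,u,v); return c+d*(z-c[2])/d[2]
def proj(n,p):
    m=camera_model(n); q=m["view"]@np.r_[p,1]; q=m["camera_matrix"]@[q[0],-q[1],-q[2]]; return q[:2]/q[2]
def two(a,b):
    (c,d),(e,f)=ray("side",*a),ray("top",*b)
    t=np.linalg.lstsq(np.c_[d,-f],e-c,rcond=None)[0]; P,Q=c+d*t[0],e+f*t[1]; return (P+Q)/2,np.linalg.norm(P-Q)
E
python3 - <<'E'
from h import *
s=cv2.imread("pics/side0.png");t=cv2.imread("pics/top0.png")
f=lambda i,u,v,r:cv2.resize(i[v-r:v+r,u-r:u+r],(300,300),interpolation=cv2.INTER_CUBIC)
cv2.imwrite("pics/z.png",np.vstack([np.hstack([f(s,247,197,30),f(t,254,207,25)]),np.hstack([f(s,241,263,20),f(t,318,207,20)])]))
# cap white blobs
for n,i,(u,v),r in(("side",s,(241,263),20),("top",t,(318,207),16)):
    g=i[v-r:v+r,u-r:u+r].min(2); m=(g>60).astype('uint8')
    k,l,st,ce=cv2.connectedComponentsWithStats(m); j=1+st[1:,4].argmax()
    print(n,st[j][:4]+[u-r,v-r,0,0],ce[j]+[u-r,v-r])
    c=ce[j]+[u-r,v-r]; print(onplane(n,*c,.0255),onplane(n,*c,.0127))
print("jar top", onplane("top",254,201,.13),onplane("side",248,180,.13), two((248,180),(254,201)))
E
```

```text
side [227 249  30  30] [241.31830986 263.42112676]
[ 0.52832432 -0.13376237  0.0255    ] [ 0.5270656  -0.12253247  0.0127    ]
top [307 196  22  23] [317.14805195 207.02337662]
[ 0.5270923  -0.12555332  0.0255    ] [ 0.52909389 -0.12773738  0.0127    ]
jar top [0.52252301 0.06196263 0.13      ] [0.52668824 0.04815918 0.13      ] (array([0.52488609, 0.06215138, 0.1193682 ]), np.float64(0.0011490353098096053))
```

View pics/z.png

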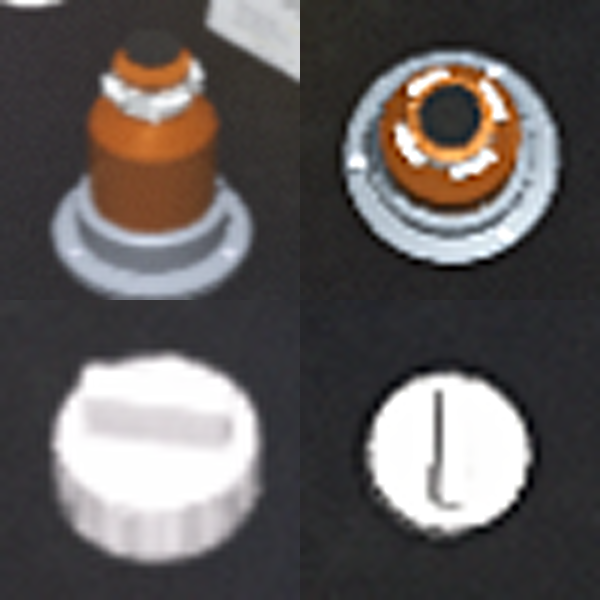

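The zoom shows the jar's dark seal disc at side ~(247.6,176.6) and top ~(254,200.3). Four bright neck lugs sit around it in the top view at about (251,196), (261,199), (258,209) and (247,206). The cap's bar runs roughly along world x.

```bash
python3 - <<'E'
from h import *
A={n:np.mean([read_camera(n)[:,:,::-1].astype(float) for _ in range(4)],0) for n in("side","top")}
np.savez("avg.npz",**A)
def up(n,u,v,r,k=8): 
    c=A[n][v-r:v+r,u-r:u+r].clip(0,255).astype('uint8'); return cv2.resize(c,None,fx=k,fy=k,interpolation=cv2.INTER_CUBIC)
def back(p,u,v,r,k=8): return (np.array(p)+.5)/k-.5+[u-r,v-r]
def comps(m):
    k,l,st,ce=cv2.connectedComponentsWithStats(m.astype('uint8')); return [(st[i],ce[i]) for i in range(1,k) if st[i][4]>150]
D={}
for n,u,v,r in(("side",248,177,8),("top",254,200,8)):
    i=up(n,u,v,r); m=i[:,:,2]<85
    for st,ce in comps(m):
        if abs(ce-r*8).max()<30: D[n]=back(ce,u,v,r); print(n,D[n],st[2:4]/8,onplane(n,*D[n],.13))
print("seal",two(D["side"],D["top"]))
c=onplane("top",*D["top"],.13)
u,v,r=254,203,11; i=up("top",u,v,r); m=(i[:,:,0]>120)
for st,ce in comps(m):
    p=onplane("top",*back(ce,u,v,r),.1102); d=(p-c)[:2]; print("lug",back(ce,u,v,r),st[4]/64,p,np.hypot(*d)*1e3,np.degrees(np.arctan2(d[1],d[0])))
# cap
C={}
for n,u,v,r in(("side",241,263,19),("top",318,207,15)):
    i=up(n,u,v,r); m=(i.min(2)>100).astype('uint8'); cs=cv2.findContours(m,0,1)[0]; k=max(cs,key=cv2.contourArea)
    e=cv2.fitEllipse(k); C[n]=back(e[0],u,v,r); print(n,"ell",C[n],np.array(e[1])/8)
print("top plane .0255",onplane("top",*C["top"],.0255),"side .0127",onplane("side",*C["side"],.0127))
z=cv2.imread("pics/z.png")
w=np.vstack([np.hstack([cv2.convertScaleAbs(cv2.resize(up("side",241,263,19),(400,400)),alpha=2.2,beta=-300),cv2.convertScaleAbs(cv2.resize(up("top",318,207,15),(400,400)),alpha=2.2,beta=-300)])]); cv2.imwrite("pics/cap.png",w)
E
```

```text
side [247.4452076  173.31683795] [16.    11.125] [0.52266854 0.07651774 0.13      ]
top [253.5990738  200.83134861] [10. 10.] [0.5229541  0.06305468 0.13      ]
seal (array([0.52264016, 0.06324323, 0.13917976]), np.float64(0.002495669941573866))
lug [254.33941006 194.92596712] 80.78125 [0.54286471 0.06161927 0.1102    ] 19.962283956518437 -4.123478071241958
lug [246.77086424 205.77002967] 21.0625 [0.51206601 0.08154578 0.1102    ] 21.458595674376568 120.4907952585304
lug [256.84854204 208.78282268] 26.390625 [0.50448064 0.05370557 0.1102    ] 20.704459116580797 -153.15677596574764
lug [263.79174901 212.24530632] 3.953125 [0.49544968 0.03449768 0.1102    ] 39.64839771138307 -133.92436042025417
side ell [241.35018349 263.37624168] [28.32200623 28.71302223]
top ell [317.33405209 206.84995747] [21.17934036 21.64947891]
top plane .0255 [ 0.52762886 -0.1261083   0.0255    ] side .0127 [ 0.5271256  -0.12238833  0.0127    ]
```

View pics/cap.png

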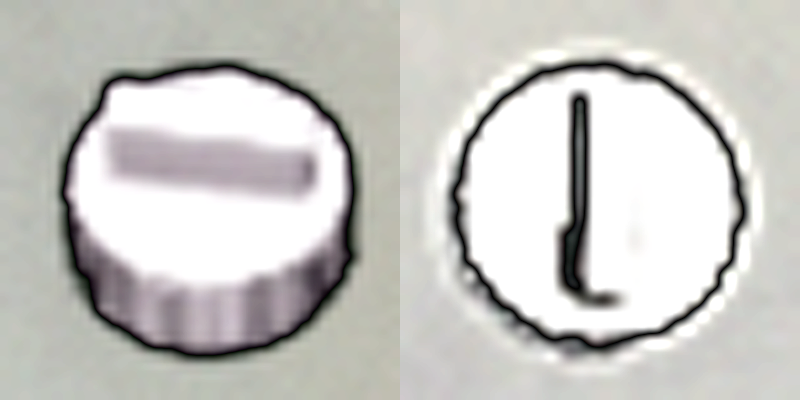

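The contrast-stretched cap crops show the bar's front face in the side view, running from about (232.3,256.4) to (251.8,258.7) at its top edge. In the top view the bar's left edge is almost vertical, at column ~316.

```bash
python3 - <<'E'
from h import *
L=np.array([onplane("top",*p,.1102)[:2] for p in((251,195.7),(261.2,198.8),(257.7,209.2),(247.3,206.2))])
c=L.mean(0); print("lug centre",c); 
for d in L-c: print(np.hypot(*d)*1e3,np.degrees(np.arctan2(d[1],d[0])))
for z,a,b in((.0455,(232.26,256.35),(251.8,258.7)),(.0255,(232.4,260.3),(250.5,262.3))):
    P,Q=onplane("side",*a,z),onplane("side",*b,z); d=Q-P; print("bar edge",(P+Q)/2,np.hypot(*d[:2]),np.degrees(np.arctan2(d[1],d[0])))
# top-view bar left edge (z .0455 -> upper), zoom 400/30 origin 303,192
f=lambda x,y:(303+(x-400)/13.33-.5,192+y/13.33-.5)
P,Q=onplane("top",*f(580,95),.0455),onplane("top",*f(570,290),.0455);d=P-Q;print("topedge",P,Q,np.hypot(*d[:2]),np.degrees(np.arctan2(d[1],d[0])))
# seal in side: robust dark blob above amber
A=np.load("avg.npz")["side"]; c=A[165:192,236:260]
print("side col247 RGB rows",[(165+i,[int(x) for x in c[i,11][::-1]]) for i in range(4,22)])
s=read_state();from scipy.spatial.transform import Rotation as R
print(R.from_rotvec(s["orientation"]).as_matrix().round(4).tolist(),s["tool_pos"])
E
```

```text
lug centre [0.52182195 0.06115547]
20.95634928020992 27.28633911240101
21.55262506841344 -60.19169700070747
20.877891224773954 -151.9771091281586
21.824383416696662 119.98760145784605
bar edge [ 0.53000768 -0.13368547  0.0455    ] 0.04501007589499957 -3.840259627284491
bar edge [ 0.52790897 -0.12732473  0.0255    ] 0.04240921458529887 -3.044258485872612
topedge [ 0.54875572 -0.11892728  0.0455    ] [ 0.50548776 -0.11654036  0.0455    ] 0.04333374907006934 -3.157576453008738
side col247 RGB rows [(169, [55, 52, 49]), (170, [57, 53, 51]), (171, [57, 51, 49]), (172, [57, 53, 50]), (173, [62, 58, 56]), (174, [64, 61, 58]), (175, [64, 60, 59]), (176, [62, 60, 57]), (177, [64, 61, 59]), (178, [62, 60, 57]), (179, [68, 60, 54]), (180, [112, 72, 47]), (181, [186, 105, 48]), (182, [192, 107, 45]), (183, [182, 102, 46]), (184, [137, 84, 51]), (185, [144, 114, 96]), (186, [190, 191, 192])]
[[-0.9651, 0.2617, -0.0], [0.2617, 0.9651, -0.0], [0.0, -0.0, -1.0]] [0.15700049 0.5790984  0.21861293]
```

>>> carry_out(
  moves=[
    {"jaw":0.06,"dx":-0.034,"dy":-0.0365},
    {"dx":-0.034,"dy":-0.0365},
    {"dx":-0.034,"dy":-0.0365},
    {"dx":-0.034,"dy":-0.0365},
    {"dx":-0.034,"dy":-0.0365},
    {"dx":-0.034,"dy":-0.0365},
    {"dx":-0.034,"dy":-0.0365},
    {"dx":-0.034,"dy":-0.0365},
  ],
  grip_force=20,
)

```text
invalid input at $.moves[0]: expected keys jaw, dx, dy, dz, yaw
```

>>> carry_out(
  moves=[
    {"dx":-0.034,"dy":-0.0365},
    {"dx":-0.034,"dy":-0.0365},
    {"dx":-0.034,"dy":-0.0365},
    {"dx":-0.034,"dy":-0.0365},
    {"dx":-0.034,"dy":-0.0365},
    {"dx":-0.034,"dy":-0.0365},
    {"dx":-0.034,"dy":-0.0365,"yaw":-0.1},
    {"yaw":-0.108},
  ],
)

```text
invalid input at $.moves[0]: expected keys jaw, dx, dy, dz, yaw
```

All keys are required in every row.

>>> carry_out(
  moves=[
    {"jaw":0.06,"dx":-0.034,"dy":-0.0365,"dz":0,"yaw":0},
    {"jaw":0.06,"dx":-0.034,"dy":-0.0365,"dz":0,"yaw":0},
    {"jaw":0.06,"dx":-0.034,"dy":-0.0365,"dz":0,"yaw":0},
    {"jaw":0.06,"dx":-0.034,"dy":-0.0365,"dz":0,"yaw":0},
    {"jaw":0.06,"dx":-0.034,"dy":-0.0365,"dz":0,"yaw":0},
    {"jaw":0.06,"dx":-0.034,"dy":-0.0365,"dz":0,"yaw":0},
    {"jaw":0.06,"dx":-0.034,"dy":-0.0365,"dz":0,"yaw":0},
    {"jaw":0.06,"dx":-0.034,"dy":-0.0365,"dz":0,"yaw":0},
  ],
  grip_force=20,
)

```text
t: 1.5
tool_pos: [0.3437, 0.2247, 0.2189]
orientation: [0.414, 3.113, 0.001]
force: [0.9, 0.2, 0.1]
opening: 0.0599
gripper_force: 0.0
```

>>> carry_out(
  moves=[
    {"jaw":0.06,"dx":-0.034,"dy":-0.0365,"dz":0,"yaw":0},
    {"jaw":0.06,"dx":-0.034,"dy":-0.0365,"dz":0,"yaw":0},
    {"jaw":0.06,"dx":-0.034,"dy":-0.0365,"dz":0,"yaw":0},
    {"jaw":0.06,"dx":-0.034,"dy":-0.0365,"dz":0,"yaw":0},
    {"jaw":0.06,"dx":-0.034,"dy":-0.0365,"dz":0,"yaw":0},
    {"jaw":0.06,"dx":-0.034,"dy":-0.0365,"dz":0,"yaw":0},
    {"jaw":0.06,"dx":-0.034,"dy":-0.0365,"dz":0,"yaw":-0.1},
    {"jaw":0.06,"dx":0,"dy":0,"dz":0,"yaw":-0.108},
  ],
)

```text
t: 2.5
tool_pos: [0.5067, -0.0858, 0.2183]
orientation: [-0.09, -3.14, 0.001]
force: [-0.2, 1.4, 0.4]
opening: 0.0599
gripper_force: 0.0
```

>>> carry_out(
  moves=[
    {"jaw":0.06,"dx":-0.023,"dy":-0.0385,"dz":0.0,"yaw":0},
    {"jaw":0.06,"dx":0,"dy":0,"dz":0.04,"yaw":0},
    {"jaw":0.06,"dx":0,"dy":0,"dz":0.04,"yaw":0},
    {"jaw":0.06,"dx":0,"dy":0,"dz":0.04,"yaw":0},
    {"jaw":0.06,"dx":0,"dy":0,"dz":0.03,"yaw":0},
    {"jaw":0.06,"dx":0,"dy":0,"dz":0,"yaw":0},
  ],
)

```text
t: 3.25
tool_pos: [0.5244, -0.1218, 0.066]
orientation: [-0.089, -3.135, -0.003]
force: [-0.6, -1.1, -0.3]
opening: 0.06
gripper_force: 0.0
```

```bash
python3 - <<'E'
from h import *
w=[]
for n,r in(("side",32),("top",32)):
    i=read_camera(n)[:,:,::-1]; cv2.imwrite(f"pics/{n}1.png",i)
    u,v=(241,255) if n=="side" else (318,207); w.append(cv2.resize(i[v-r:v+r,u-r:u+r],(400,400),interpolation=cv2.INTER_CUBIC))
cv2.imwrite("pics/g1.png",np.hstack(w)); s=read_state(); print(s["tool_pos"],s["orientation"],s["t"],s["force"])
E
```

```text
[ 0.52716319 -0.12267137  0.06961885] [ 8.91352285e-02  3.13971894e+00 -2.88701405e-04] 3.35 [ 1.46694546 -0.54907966  0.52617627]
```

View pics/g1.png

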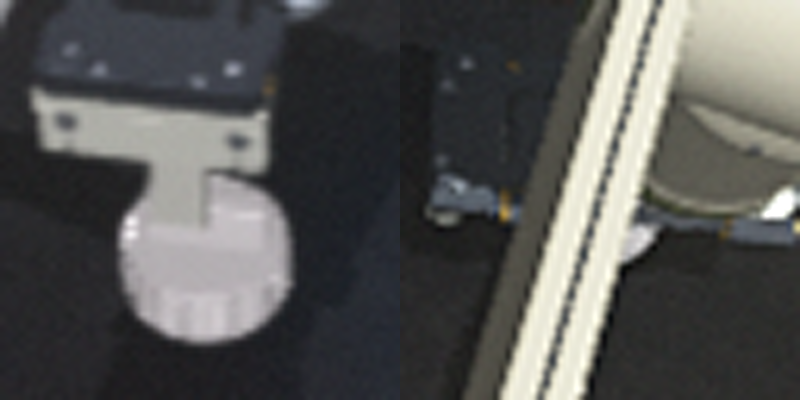

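The side view shows the front finger just above the near side of the cap, tip at about (237.6,259.5), with the cap below it. The arm hides the cap in the top view.

```bash
python3 - <<'E'
from h import *
P=np.array([read_state()["tool_pos"] for _ in range(3)]);print(P)
p=P.mean(0)
for o in(.03,.047): print("front finger tip pred",proj("side",p-[o*.0573,o,0]))
for c in((.5275,-.1255),(.5275,-.1235)): print("cap silhouette centre pred",proj("side",[*c,.0127]),"obs 241.35 263.38")
for x in (.515,.5275): print(x,proj("side",[x,-.152,.0685]))
E
```

```text
[[ 0.52716319 -0.12267137  0.06961885]
 [ 0.52716319 -0.12267137  0.06961885]
 [ 0.52716319 -0.12267137  0.06961885]]
front finger tip pred [238.9892385  256.35122973]
front finger tip pred [237.68498885 262.17612582]
cap silhouette centre pred [241.3706964  264.39726041] obs 241.35 263.38
cap silhouette centre pred [241.4597082  263.74752877] obs 241.35 263.38
0.515 [234.30800817 256.14647812]
0.5275 [239.95723218 256.53567301]
```

>>> carry_out(
  moves=[
    {"jaw":0.06,"dx":-0.001,"dy":-0.002,"dz":0.02,"yaw":0},
    {"jaw":0.06,"dx":0,"dy":0,"dz":0.012,"yaw":0},
    {"jaw":0.06,"dx":0,"dy":0,"dz":0.006,"yaw":0},
    {"jaw":0.06,"dx":0,"dy":0,"dz":0,"yaw":0},
    {"jaw":0.06,"dx":0,"dy":0,"dz":0,"yaw":0},
  ],
)

```text
t: 3.98
tool_pos: [0.5281, -0.1247, 0.0313]
orientation: [0.089, 3.139, -0.0]
force: [-0.3, 0.4, 0.5]
opening: 0.0599
gripper_force: 0.0
```

>>> carry_out(
  moves=[
    {"jaw":0.06,"dx":0,"dy":0,"dz":0.002,"yaw":0},
    {"jaw":0.0,"dx":0,"dy":0,"dz":0,"yaw":0},
    {"jaw":0.0,"dx":0,"dy":0,"dz":0,"yaw":0},
    {"jaw":0.0,"dx":0,"dy":0,"dz":0,"yaw":0},
    {"jaw":0.0,"dx":0,"dy":0,"dz":0,"yaw":0},
    {"jaw":0.0,"dx":0,"dy":0,"dz":0,"yaw":0},
    {"jaw":0.0,"dx":0,"dy":0,"dz":0,"yaw":0},
  ],
  grip_force=40,
)

```text
t: 4.85
tool_pos: [0.5276, -0.1246, 0.0286]
orientation: [-0.089, -3.14, 0.0]
force: [0.7, -0.7, 0.7]
opening: 0.0113
gripper_force: 40.0
```

>>> carry_out(
  moves=[
    {"jaw":0.0,"dx":0,"dy":0,"dz":-0.01,"yaw":0},
    {"jaw":0.0,"dx":0,"dy":0,"dz":-0.035,"yaw":0},
    {"jaw":0.0,"dx":0,"dy":0,"dz":-0.04,"yaw":0},
    {"jaw":0.0,"dx":0,"dy":0,"dz":-0.04,"yaw":0},
    {"jaw":0.0,"dx":0,"dy":0,"dz":-0.035,"yaw":0},
    {"jaw":0.0,"dx":0,"dy":0,"dz":0,"yaw":0},
  ],
)

```text
t: 5.6
tool_pos: [0.5298, -0.1253, 0.193]
orientation: [0.089, 3.133, -0.003]
force: [-0.5, -0.7, -0.8]
opening: 0.0116
gripper_force: 40.0
```

>>> carry_out(
  moves=[
    {"jaw":0.0,"dx":0.0026,"dy":0.031,"dz":0,"yaw":0},
    {"jaw":0.0,"dx":0.0026,"dy":0.031,"dz":0,"yaw":0},
    {"jaw":0.0,"dx":0.0026,"dy":0.031,"dz":0,"yaw":0},
    {"jaw":0.0,"dx":0.0026,"dy":0.031,"dz":0,"yaw":0},
    {"jaw":0.0,"dx":0.0026,"dy":0.031,"dz":0,"yaw":0},
    {"jaw":0.0,"dx":0.0026,"dy":0.031,"dz":0,"yaw":0.1},
    {"jaw":0.0,"dx":0,"dy":0,"dz":0,"yaw":0.125},
    {"jaw":0.0,"dx":0,"dy":0,"dz":0,"yaw":0},
  ],
)

```text
t: 6.6
tool_pos: [0.5217, 0.0623, 0.1871]
orientation: [-0.438, -3.109, 0.001]
force: [-0.5, -0.0, -1.4]
opening: 0.0119
gripper_force: 40.0
```

```bash
python3 - <<'E'
from h import *
w=[]
for n,r in(("side",40),("top",40)):
    i=np.mean([read_camera(n)[:,:,::-1].astype(float) for _ in range(4)],0); np.save(f"{n}2.npy",i);i=i.astype('uint8')
    u,v=(247,180) if n=="side" else (254,200); w.append(cv2.resize(i[v-r:v+r,u-r:u+r],(400,400),interpolation=cv2.INTER_CUBIC))
cv2.imwrite("pics/g2.png",np.hstack(w)); s=read_state(); print(s["tool_pos"],s["orientation"],s["t"],s["force"],s["opening"])
E
```

```text
[0.52263265 0.06168872 0.188619  ] [ 4.41003922e-01  3.11044172e+00 -6.87837897e-06] 7.0 [-0.64683342 -0.57420011 -1.42999699] 0.011797561599402163
```

View pics/g2.png

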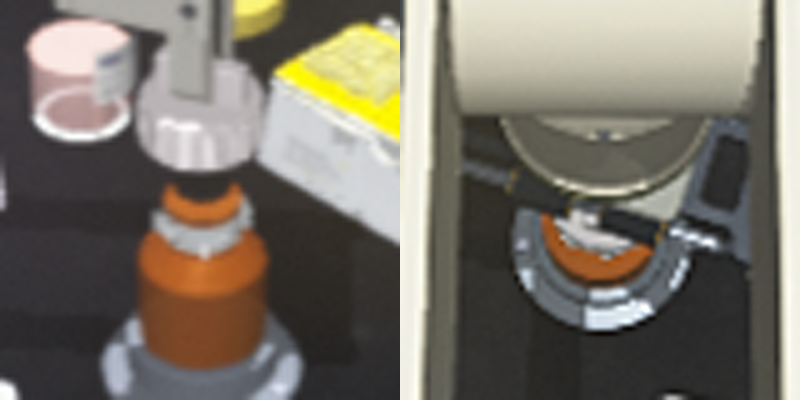

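In the side view the cap (zoomed columns ~137–265) hangs above the jar (body ~137–268, collar ~152–252). In the top view the cap's lower edge shows inside the amber shoulder. I'll check the residual offset numerically.

```bash
python3 - <<'E'
from h import *
S=np.load("side2.npy");T=np.load("top2.npy") # BGR
def ext(row,mask): 
    x=np.where(mask)[0]; return x.min(),x.max()
A=lambda p,n:proj(n,p)
for z in(.163,.17,.1,.085,.06): print(z,"axis pred side",A([.5225,.0622,z],"side").round(2),"top",A([.5225,.0622,z],"top").round(2))
# subpixel edges along rows at half level, side view
def edges(I,row,u0,u1,ch):
    r=np.interp(np.arange(u0,u1,.05),np.arange(I.shape[1]),ch(I)[row]); return r
amb=lambda I:I[:,:,2]-I[:,:,0]
mn=lambda I:I.min(2)
for name,ch,rows,u0,u1,th in(("amber body",amb,(193,196,200,204,207),225,270,60),("collar",mn,(183,184,185),230,262,110),("cap",mn,(162,164,166,168),226,258,100)):
    for r in rows:
        x=np.arange(u0,u1,.05); y=edges(S,r,u0,u1,ch); k=x[y>th]; print(name,r,k.min().round(2),k.max().round(2),((k.min()+k.max())/2).round(2))
for name,ch,rows in(("amber",amb,(210,212,214,215)),):
    for r in rows:
        x=np.arange(270-40,290,.05); y=edges(T,r,230,290,ch); k=x[y>50]; print("top",name,r,k.min().round(2),k.max().round(2),((k.min()+k.max())/2).round(2))
for r in range(203,213): print(r,T[r,244:268].astype(int).min(1))
E
```

```text
0.163 axis pred side [246.89 165.84] top [253.89 198.9 ]
0.17 axis pred side [246.89 163.5 ] top [253.88 198.43]
0.1 axis pred side [246.83 186.02] top [253.93 202.81]
0.085 axis pred side [246.82 190.6 ] top [253.95 203.67]
0.06 axis pred side [246.79 198.05] top [253.96 205.05]
amber body 193 234.4 259.65 247.03
amber body 196 235.5 258.25 246.88
amber body 200 235.75 258.0 246.88
amber body 204 235.85 257.95 246.9
amber body 207 236.3 257.35 246.83
collar 183 237.25 256.55 246.9
collar 184 237.2 256.7 246.95
collar 185 237.3 256.05 246.68
cap 162 226.0 257.95 241.98
cap 164 226.0 257.95 241.98
cap 166 226.0 257.95 241.98
cap 168 234.35 257.95 246.15
top amber 210 243.6 264.25 253.93
top amber 212 244.95 262.6 253.78
top amber 214 247.4 259.8 253.6
top amber 215 249.7 257.75 253.73
203 [ 48  95  79  84 179 206 185 201 203 119  42  43  46  48  46  42  38  42
  66  86  97 123 150 157]
204 [ 63 179 185 173 190 197 169 175 195 129  47  41  47  47  47  46  46  44
  41  37  41  54  72  71]
205 [ 27  86 163 200 198 194 172 130 116  86  43  30  35  41  44  46  48  46
  45  47  40  36  50  62]
206 [ 33  47 101 161 192 199 200 189 174 146 114  91  73  46  30  35  42  46
  47  46  40  48  59  68]
207 [ 37  26 166 147 144 183 195 199 202 205 209 206 186 134  97  75  43  34
  36  38  37  50  69  61]
208 [ 35  32  26 144 133 117 155 187 193 192 195 199 202 204 210 173  95  48
  40  35  30  64 100  84]
209 [ 35  38  32  65 102  91  95 141 139 134 154 160 165 150 139 122 101  68
  42  36  29  85  97  85]
210 [ 34  38  40  36  31  28  37  68  85  82 101 115 108 142 112  48  30  35
  38  34  46  94  96  90]
211 [ 50  34  41  40  41  39  37  34  31  38 121 156  88  25  29  33  36  38
  36  30  79  94  94  97]
212 [ 73  32  38  42  40  43  40  37  40  34  39  33  32  35  38  41  40  39
  30  45  93 100  75  88]
```

>>> carry_out(
  moves=[
    {"jaw":0.0,"dx":0,"dy":0.0005,"dz":0.02,"yaw":0},
    {"jaw":0.0,"dx":0,"dy":0,"dz":0.01,"yaw":0},
    {"jaw":0.0,"dx":0,"dy":0,"dz":0.006,"yaw":0},
    {"jaw":0.0,"dx":0,"dy":0,"dz":0.004,"yaw":0},
    {"jaw":0.0,"dx":0,"dy":0,"dz":0.003,"yaw":0},
    {"jaw":0.0,"dx":0,"dy":0,"dz":0,"yaw":0},
    {"jaw":0.0,"dx":0,"dy":0,"dz":0,"yaw":0},
  ],
)

```text
t: 7.88
tool_pos: [0.5229, 0.0628, 0.1458]
orientation: [0.441, 3.11, 0.001]
force: [1.4, 2.4, -2.5]
opening: 0.0118
gripper_force: 40.0
```

```bash
cat > st.py <<'E'
from h import *
from scipy.spatial.transform import Rotation as R
s=read_state(); m=R.from_rotvec(s["orientation"]).as_matrix()
print(s["t"],"pos",np.round(s["tool_pos"],4),"yang",np.degrees(np.arctan2(m[1,1],m[0,1])).round(1),"F",np.round(s["force"],1),"M",np.round(s["wrist_torque"],2),s["opening"])
E
python3 st.py
```

```text
7.875 pos [0.5229 0.0628 0.1458] yang 73.9 F [ 1.4  2.4 -2.5] M [ 0.5  -0.26 -0.01] 0.011775771851237982
```

>>> carry_out(
  moves=[
    {"jaw":0.0,"dx":0,"dy":0,"dz":0.0015,"yaw":0},
    {"jaw":0.0,"dx":0,"dy":0,"dz":0.0015,"yaw":0},
    {"jaw":0.0,"dx":0,"dy":0,"dz":0,"yaw":0},
  ],
)

```text
t: 8.25
tool_pos: [0.523, 0.0627, 0.1428]
orientation: [0.441, 3.11, 0.001]
force: [1.0, 3.4, 0.1]
opening: 0.0118
gripper_force: 40.0
```

```bash
python3 st.py
```

```text
8.25 pos [0.523  0.0627 0.1428] yang 73.9 F [1.  3.4 0.1] M [ 0.84 -0.32  0.05] 0.01178555959973385
```

>>> carry_out(
  moves=[
    {"jaw":0.0,"dx":0,"dy":0.001,"dz":0,"yaw":0},
    {"jaw":0.0,"dx":0,"dy":0,"dz":0,"yaw":0},
    {"jaw":0.0,"dx":0,"dy":0,"dz":0,"yaw":0},
  ],
)

```text
t: 8.62
tool_pos: [0.5227, 0.0631, 0.1423]
orientation: [-0.441, -3.11, 0.001]
force: [-0.1, 0.3, -1.9]
opening: 0.0114
gripper_force: 40.0
```

```bash
python3 st.py
```

```text
8.625 pos [0.5227 0.0631 0.1423] yang 73.8 F [-0.1  0.3 -1.9] M [0.04 0.02 0.03] 0.011440669879267033
```

>>> carry_out(
  moves=[
    {"jaw":0.0,"dx":0,"dy":0.0005,"dz":0.0015,"yaw":0},
    {"jaw":0.0,"dx":0,"dy":0,"dz":0.0015,"yaw":0},
    {"jaw":0.0,"dx":0,"dy":0,"dz":0,"yaw":0},
    {"jaw":0.0,"dx":0,"dy":0,"dz":0,"yaw":0},
  ],
)

```text
t: 9.12
tool_pos: [0.5231, 0.0639, 0.1396]
orientation: [-0.441, -3.11, 0.0]
force: [0.6, -0.9, -1.8]
opening: 0.0116
gripper_force: 40.0
```

```bash
python3 st.py
```

```text
9.125 pos [0.5231 0.0639 0.1396] yang 73.9 F [ 0.6 -0.9 -1.8] M [-0.   -0.04  0.04] 0.011636711346426687
```

>>> carry_out(
  moves=[
    {"jaw":0.0,"dx":0,"dy":0,"dz":0.0015,"yaw":0},
    {"jaw":0.0,"dx":0,"dy":0,"dz":0,"yaw":0},
    {"jaw":0.0,"dx":0,"dy":0,"dz":0,"yaw":0},
  ],
)

```text
t: 9.5
tool_pos: [0.5232, 0.0639, 0.1382]
orientation: [0.441, 3.11, -0.0]
force: [0.2, 0.2, -1.6]
opening: 0.0114
gripper_force: 40.0
```

```bash
python3 st.py
```

```text
9.5 pos [0.5232 0.0639 0.1382] yang 73.9 F [ 0.2  0.2 -1.6] M [-0.    0.04 -0.01] 0.011365916245319836
```

>>> carry_out(
  moves=[
    {"jaw":0.0,"dx":0,"dy":0,"dz":0.0015,"yaw":0},
    {"jaw":0.0,"dx":0,"dy":0,"dz":0.0015,"yaw":0},
    {"jaw":0.0,"dx":0,"dy":0,"dz":0,"yaw":0},
    {"jaw":0.0,"dx":0,"dy":0,"dz":0,"yaw":0},
  ],
)

```text
t: 10.0
tool_pos: [0.5233, 0.0639, 0.1353]
orientation: [0.441, 3.11, 0.0]
force: [-0.2, -0.7, 1.7]
opening: 0.0116
gripper_force: 40.0
```

```bash
python3 st.py
```

```text
10.0 pos [0.5233 0.0639 0.1353] yang 73.9 F [-0.2 -0.7  1.7] M [0.09 0.15 0.04] 0.011609020778498937
```

>>> carry_out(
  moves=[
    {"jaw":0.0,"dx":0,"dy":0,"dz":0.0015,"yaw":0},
    {"jaw":0.0,"dx":0,"dy":0,"dz":0,"yaw":0},
    {"jaw":0.0,"dx":0,"dy":0,"dz":0,"yaw":0},
  ],
)

```text
t: 10.38
tool_pos: [0.5232, 0.064, 0.1338]
orientation: [0.441, 3.11, 0.0]
force: [-0.3, 0.8, 2.8]
opening: 0.0117
gripper_force: 40.0
```

```bash
python3 st.py
```

```text
10.375 pos [0.5232 0.064  0.1338] yang 73.9 F [-0.3  0.8  2.8] M [0.11 0.15 0.03] 0.011670112662173457
```

>>> carry_out(
  moves=[
    {"jaw":0.0,"dx":0,"dy":0,"dz":0.0015,"yaw":0},
    {"jaw":0.0,"dx":0,"dy":0,"dz":0.0015,"yaw":0},
    {"jaw":0.0,"dx":0,"dy":0,"dz":0.0015,"yaw":0},
    {"jaw":0.0,"dx":0,"dy":0,"dz":0,"yaw":0},
    {"jaw":0.0,"dx":0,"dy":0,"dz":0,"yaw":0},
  ],
)

```text
t: 11.0
tool_pos: [0.5233, 0.064, 0.1296]
orientation: [0.441, 3.11, 0.0]
force: [-3.0, 0.6, 6.6]
opening: 0.0115
gripper_force: 40.0
```

```bash
python3 st.py
```

```text
11.0 pos [0.5233 0.064  0.1296] yang 73.9 F [-3.   0.6  6.6] M [0.13 0.47 0.02] 0.01151606699599651
```

>>> carry_out(
  moves=[
    {"jaw":0.0,"dx":0,"dy":0,"dz":0.001,"yaw":0},
    {"jaw":0.0,"dx":0,"dy":0,"dz":0.001,"yaw":0},
    {"jaw":0.0,"dx":0,"dy":0,"dz":0,"yaw":0},
    {"jaw":0.0,"dx":0,"dy":0,"dz":0,"yaw":0},
  ],
)

```text
t: 11.5
tool_pos: [0.5234, 0.0639, 0.1278]
orientation: [0.441, 3.11, 0.0]
force: [-3.4, 0.1, 8.6]
opening: 0.0113
gripper_force: 40.0
```

```bash
python3 st.py
```

```text
11.5 pos [0.5234 0.0639 0.1278] yang 73.9 F [-3.4  0.1  8.6] M [0.09 0.65 0.01] 0.011307989632280857
```

>>> carry_out(
  moves=[
    {"jaw":0.0,"dx":0.001,"dy":-0.0003,"dz":0,"yaw":0},
    {"jaw":0.0,"dx":0,"dy":0,"dz":0.0008,"yaw":0},
    {"jaw":0.0,"dx":0,"dy":0,"dz":0,"yaw":0},
    {"jaw":0.0,"dx":0,"dy":0,"dz":0,"yaw":0},
  ],
)

```text
t: 12.0
tool_pos: [0.5233, 0.0639, 0.1276]
orientation: [0.441, 3.108, 0.001]
force: [-1.3, 0.9, 10.1]
opening: 0.0118
gripper_force: 40.0
```

```bash
python3 st.py
```

```text
12.0 pos [0.5233 0.0639 0.1276] yang 73.9 F [-1.3  0.9 10.1] M [0.09 0.18 0.01] 0.011797525273198484
```

>>> carry_out(
  moves=[
    {"jaw":0.0,"dx":0,"dy":0,"dz":0.0006,"yaw":0},
    {"jaw":0.0,"dx":0,"dy":0,"dz":0,"yaw":0},
    {"jaw":0.0,"dx":0,"dy":0,"dz":0,"yaw":0},
  ],
)

```text
t: 12.38
tool_pos: [0.5233, 0.064, 0.1271]
orientation: [0.441, 3.108, 0.001]
force: [-1.1, 1.1, 10.0]
opening: 0.0116
gripper_force: 40.0
```

```bash
python3 st.py
```

```text
12.375 pos [0.5233 0.064  0.1271] yang 73.9 F [-1.1  1.1 10. ] M [ 0.07  0.28 -0.01] 0.011560813441274036
```

>>> carry_out(
  moves=[
    {"jaw":0.0,"dx":0,"dy":0,"dz":0,"yaw":0.05},
    {"jaw":0.0,"dx":0,"dy":0,"dz":0,"yaw":0.05},
    {"jaw":0.0,"dx":0,"dy":0,"dz":0,"yaw":0.05},
    {"jaw":0.0,"dx":0,"dy":0,"dz":0,"yaw":0.05},
    {"jaw":0.0,"dx":0,"dy":0,"dz":0,"yaw":0},
    {"jaw":0.0,"dx":0,"dy":0,"dz":0,"yaw":0},
  ],
)

```text
t: 13.12
tool_pos: [0.5232, 0.0639, 0.1271]
orientation: [0.749, 3.048, 0.001]
force: [-2.5, 0.2, 10.3]
opening: 0.0119
gripper_force: 40.0
```

```bash
python3 st.py
```

```text
13.125 pos [0.5232 0.0639 0.1271] yang 62.4 F [-2.5  0.2 10.3] M [ 0.06  0.33 -0.01] 0.011913199077781765
```

>>> carry_out(
  moves=[
    {"jaw":0.0,"dx":0.0005,"dy":-0.0002,"dz":0,"yaw":0.05},
    {"jaw":0.0,"dx":0,"dy":0,"dz":0,"yaw":0.05},
    {"jaw":0.0,"dx":0,"dy":0,"dz":0,"yaw":0.05},
    {"jaw":0.0,"dx":0,"dy":0,"dz":0,"yaw":0.05},
    {"jaw":0.0,"dx":0,"dy":0,"dz":0,"yaw":0.05},
    {"jaw":0.0,"dx":0,"dy":0,"dz":0,"yaw":0},
    {"jaw":0.0,"dx":0,"dy":0,"dz":0,"yaw":0},
  ],
)

```text
t: 14.0
tool_pos: [0.5229, 0.0638, 0.1272]
orientation: [1.123, 2.931, 0.001]
force: [-0.0, -1.0, 10.1]
opening: 0.0117
gripper_force: 40.0
```

```bash
python3 st.py
```

```text
14.0 pos [0.5229 0.0638 0.1272] yang 48.1 F [-0.  -1.  10.1] M [-0.09  0.16 -0.02] 0.011748838496539892
```

>>> carry_out(
  moves=[
    {"jaw":0.0,"dx":0,"dy":0,"dz":0,"yaw":0.05},
    {"jaw":0.0,"dx":0,"dy":0,"dz":0,"yaw":0.05},
    {"jaw":0.0,"dx":0,"dy":0,"dz":0,"yaw":0.05},
    {"jaw":0.0,"dx":0,"dy":0,"dz":0,"yaw":0.05},
    {"jaw":0.0,"dx":0,"dy":0,"dz":0,"yaw":0.05},
    {"jaw":0.0,"dx":0,"dy":0,"dz":0,"yaw":0},
    {"jaw":0.0,"dx":0,"dy":0,"dz":0,"yaw":0},
  ],
)

```text
t: 14.88
tool_pos: [0.5229, 0.0638, 0.1272]
orientation: [1.48, 2.768, 0.002]
force: [-0.8, -0.0, 9.5]
opening: 0.0121
gripper_force: 40.0
```

```bash
python3 st.py
```

```text
14.875 pos [0.5229 0.0638 0.1272] yang 33.7 F [-0.8 -0.   9.5] M [-0.15  0.24 -0.04] 0.012113966830699296
```

>>> carry_out(
  moves=[
    {"jaw":0.0,"dx":0,"dy":0,"dz":0,"yaw":0.04},
    {"jaw":0.0,"dx":0,"dy":0,"dz":0,"yaw":0.03},
    {"jaw":0.0,"dx":0,"dy":0,"dz":0,"yaw":0.03},
    {"jaw":0.0,"dx":0,"dy":0,"dz":0,"yaw":0},
    {"jaw":0.0,"dx":0,"dy":0,"dz":0,"yaw":0},
  ],
)

```text
t: 15.5
tool_pos: [0.5228, 0.0639, 0.1272]
orientation: [1.616, 2.691, 0.002]
force: [-1.1, -0.2, 10.4]
opening: 0.0118
gripper_force: 40.0
```

```bash
python3 st.py
```

```text
15.5 pos [0.5228 0.0639 0.1272] yang 28.0 F [-1.1 -0.2 10.4] M [0.02 0.24 0.12] 0.011828083016503886
```

>>> carry_out(
  moves=[
    {"jaw":0.0,"dx":0,"dy":0,"dz":0,"yaw":0.02},
    {"jaw":0.0,"dx":0,"dy":0,"dz":0,"yaw":0.015},
    {"jaw":0.0,"dx":0,"dy":0,"dz":0,"yaw":0},
    {"jaw":0.0,"dx":0,"dy":0,"dz":0,"yaw":0},
  ],
)

```text
t: 16.0
tool_pos: [0.5228, 0.0642, 0.1272]
orientation: [1.663, 2.663, 0.003]
force: [-1.6, 1.0, 9.7]
opening: 0.0116
gripper_force: 40.1
```

```bash
python3 st.py
```

```text
16.0 pos [0.5228 0.0642 0.1272] yang 26.0 F [-1.6  1.   9.7] M [0.23 0.33 0.27] 0.011648656703019357
```

>>> carry_out(
  moves=[
    {"jaw":0.0,"dx":0,"dy":0,"dz":0,"yaw":-0.04},
    {"jaw":0.0,"dx":0,"dy":0,"dz":0,"yaw":-0.03},
    {"jaw":0.0,"dx":0,"dy":0,"dz":0,"yaw":0},
    {"jaw":0.0,"dx":0,"dy":0,"dz":-0.0015,"yaw":0},
    {"jaw":0.0,"dx":0,"dy":0,"dz":-0.0015,"yaw":0},
    {"jaw":0.0,"dx":0,"dy":0,"dz":0,"yaw":0},
    {"jaw":0.0,"dx":0,"dy":0,"dz":0,"yaw":0},
  ],
)

```text
t: 16.88
tool_pos: [0.5228, 0.0641, 0.1298]
orientation: [1.569, 2.719, 0.003]
force: [0.7, 0.8, 7.0]
opening: 0.0117
gripper_force: 40.0
```

```bash
python3 st.py
```

```text
16.875 pos [0.5228 0.0641 0.1298] yang 30.0 F [0.7 0.8 7. ] M [ 0.15 -0.04  0.02] 0.011698017228554573
```

>>> carry_out(
  moves=[
    {"jaw":0.0,"dx":0,"dy":0,"dz":-0.001,"yaw":0},
    {"jaw":0.0,"dx":0,"dy":0,"dz":-0.001,"yaw":0},
    {"jaw":0.0,"dx":0,"dy":0,"dz":0,"yaw":0},
    {"jaw":0.0,"dx":0,"dy":0,"dz":0,"yaw":0},
  ],
)

```text
t: 17.38
tool_pos: [0.5227, 0.0641, 0.1309]
orientation: [1.569, 2.719, 0.003]
force: [5.9, 1.0, -0.0]
opening: 0.0117
gripper_force: 40.0
```

```bash
python3 st.py
```

```text
17.375 pos [0.5227 0.0641 0.1309] yang 30.0 F [ 5.9  1.  -0. ] M [ 0.27 -0.98  0.  ] 0.011713881054743396
```

The force drops sharply at the locked height, so the hooks are carrying the cap. Letting go.

>>> carry_out(
  moves=[
    {"jaw":0.02,"dx":0,"dy":0,"dz":0,"yaw":0},
    {"jaw":0.05,"dx":0,"dy":0,"dz":0,"yaw":0},
    {"jaw":0.05,"dx":0,"dy":0,"dz":0,"yaw":0},
    {"jaw":0.05,"dx":0,"dy":0,"dz":-0.01,"yaw":0},
    {"jaw":0.05,"dx":0,"dy":0,"dz":-0.03,"yaw":0},
    {"jaw":0.05,"dx":0,"dy":0,"dz":-0.05,"yaw":0},
    {"jaw":0.05,"dx":0,"dy":0,"dz":-0.05,"yaw":0},
    {"jaw":0.05,"dx":0,"dy":0,"dz":0,"yaw":0},
  ],
)

```text
t: 18.38
tool_pos: [0.5241, 0.064, 0.2771]
orientation: [1.566, 2.714, 0.008]
force: [0.3, -0.0, -0.6]
opening: 0.0498
gripper_force: 0.0
```

```bash
python3 st.py; python3 - <<'E'
from h import *
w=[]
for n,(u,v) in(("side",(240,220)),("top",(275,215))):
    i=read_camera(n)[:,:,::-1]; r=70; w.append(cv2.resize(i[v-r:v+r,u-r:u+r],(400,400),interpolation=cv2.INTER_CUBIC))
cv2.imwrite("pics/end.png",np.hstack(w))
for c in(-.022,-.018,-.012): print(c,proj("side",[.5225,.0636-.0305,.12+c]),proj("side",[.5225,.0636,.12+c+.0455]))
E
```

```text
18.375 pos [0.5241 0.064  0.2771] yang 30.0 F [ 0.3 -0.  -0.6] M [-0.01  0.03  0.03] 0.04983205681403619
-0.022 [245.7480647  193.64475371] [246.92098572 171.93017835]
-0.018 [245.74903379 192.40152023] [246.92487411 170.62776926]
-0.012 [245.75049645 190.52508781] [246.93074308 168.66197114]
```

View pics/end.png

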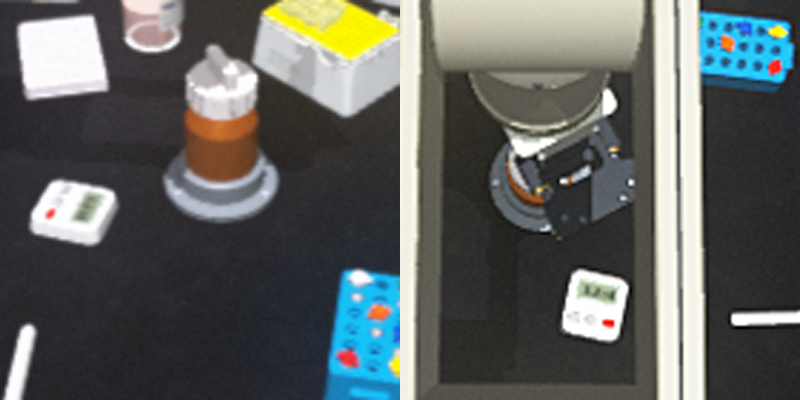

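The side view shows the cap seated level on the jar, with its lower edge at about (245,192), which fits the locked height. The timer, marker and tube block are where they were.

```bash
python3 -c "
from plant import *
print(close_job())"
```

```text
the job is handed in; nothing more can be done
None
```

The cap is locked on the jar and the job is handed in at about 18.5 s of the 67 s allowed. The hooks took the load at the locked height, and measured forces on the neck stayed near 12 N, well below 45 N. The gripper is clear, and the timer, marker and tube block look unmoved in the last picture; the bottle was only partly in view.

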